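Mount the whetstone in the sloping sharpening rest and lock it with the pin

TASK

Get the sharpening rest ready: slide the grey whetstone lengthwise down the sloping deck into its close-fitting case until it is against the end stop, then lock it there by putting the wooden-handled pin through the hole in the deck behind the stone, pushed in until its handle sits on the deck. Leave the other things on the bench where they are.

Things in the scene. Friction and masses are not known exactly. Their poses are not given: they have to be found in the camera images.
- stone: Grey whetstone, loose: a plain rectangular bar 150 (own x) x 50 (own y) x 30 mm (own z), about 0.45 kg. It starts lying flat on the bench on one side. Origin at its centre; either end may go first.
- deck: Sloping deck of the wooden sharpening rest (fixed, 210 x 90 mm, 150 mm high at its far end), at left or right. Origin: on the deck's centre line at the face of the end stop, its low end nearest the robot, 45 mm above the bench. x up the slope, away from the robot, 30 deg above level; y across; z square out of the deck, leaning 30 deg towards the robot. Surface z = 0, 80 mm wide, x 0 to 210 mm.
- case_mouth (a point): Centre of the case's mouth, on the deck at deck x = 65 mm; deck axes. The case runs down from here to the stop; inside 53 mm wide, 32.5 mm high; outside 77 mm wide, roof top 40 mm above the deck. A flare on sides and roof reaches 17 mm uphill of here, to 43 mm high and 80 mm wide. Stone home: lower end at deck x = 0, centre at 75 mm, upper 85 mm sticking out.
- hole (a point): Centre of the mouth of the round pin hole, on the deck surface at deck x = 169 mm, y = 0 (19 mm beyond the upper end of the stone when home). 15 mm in diameter with a 2 mm chamfer, through the 30 mm thick deck, square to it; free space below. Axes as the deck's.
- pin: Loose pin, 115 mm, 0.11 kg: round steel shank 12 mm thick, 55 mm long, tapered tip; round wooden handle 26 mm thick, 60 mm long. Origin at the tip, z towards the handle (at z 55 to 115 mm). Starts upright in the pin block, tip 5 mm and handle 60 to 120 mm above the bench. Fully in, the handle's underside sits on the deck and the tip is 55 mm below the deck surface.
- block: Wooden block 60 x 60 x 60 mm, fixed to the bench, with a 15 mm vertical hole through its middle in which the pin stands. Origin at the centre of its underside.
- glue: Bystander, to be left in place: cream-coloured glue bottle with white cap, 54 mm across, 150 mm tall, standing.
- jar: Bystander, to be left in place: white lidded jar, 68 mm across, 90 mm tall, standing.
- mallet: Bystander, to be left in place: wooden-headed hammer, 240 mm long, lying at the far side.
- gouge: Bystander, to be left in place: tool with a handle and thin steel shank, 200 mm long, lying at the far side.
- offcut: Bystander, to be left in place: plain wooden offcut 100 x 40 x 30 mm (smaller than the stone, and wood), lying on the near side.
- brush: Bystander, to be left in place: hand brush, 200 mm long, lying at the robot's right.
- mug: Bystander, to be left in place: white mug, 80 mm across, 90 mm tall, standing at the robot's left.
Mind the look-alikes: they are no part of the job. Of the things that look like the stone, the middle-sized one is meant. Of the things shaped like the part that bears deck, the wooden one is meant.

How it is judged (in metres and radians):
On the way, in this order (a step that is already met when the one before it is completed fails the run):
1. the whetstone is slid fully home in its case (x of stone in the frame of deck between 0.07 and 0.08 m and y of stone in the frame of deck between -0.004 and 0.004 m and z of stone in the frame of deck between 0.011 and 0.021 m and angle between the x axis of stone and the x axis of deck, either way round below 0.07 rad), for 0.2 s.
2. the pin is through the hole behind the stone, handle down on the deck (x of pin in the frame of deck between 0.157 and 0.181 m and y of pin in the frame of deck between -0.012 and 0.012 m and z of pin in the frame of deck between -0.059 and -0.049 m and angle between the z axis of pin and the z axis of deck, either way round below 0.14 rad), for 0.2 s.
At the end, for the whole second after the job is handed in: The stone lies flat on the deck inside its case, its lower end within 5 mm of the end stop, straight within 4 degrees and 4 mm; the pin is through the deck hole behind it, its handle within 6 mm of the deck and its shank square to the deck within 8 degrees; both at rest and released (all of step 1 and all of step 2 and linear speed of each of stone, pin below 0.02 m/s); the robot touches nothing.
It fails at once if one of the other things on the bench is moved more than 40 mm (distance of any of glue, jar, mallet, gouge, offcut, brush, mug from where it was at the start of the episode above 0.04 m).
It also fails if it takes over 64 s, if anything falls off the work surface, if the arm or the gripper's body presses on something with over 40 N, if the wrist force passes 120 N, or if a joint passes its speed limit or range.

ROBOT

A 6-joint arm with a two-finger parallel gripper is mounted at the origin on the work surface. World frame = base frame: x ahead of the robot, y to its left, z up, the work surface at z = 0. Lengths are in m, angles in degrees, forces in N, time in s.
With the tool pointing down it reaches from about 0.35 to 0.875 m from the base axis. Payload 4.2 kg.
Tool frame: the origin (TCP) lies on the centre line of the jaws, within the pads' length; the fingertips stand r.tip_extent ahead of it and the grasp point (between the pads) lies 11 mm behind it (r.tip_extent is the distance from the TCP to the fingertips, in m); z points along the fingers, y is the line along which they close (so a half turn about z gives the same grasp; the last joint's range is limited). The gripper opens to 87 mm and grips with 3 to 60 N. Pads are 19 mm wide; open, the fingers measure 117 mm over their backs; the gripper's body (75 mm by 190 mm) begins 51 mm behind the grasp point.
Start: joints at [78.129, 22.042, 0.453, 0, -68.411, -14.817], TCP at [0.281, 0.558, 0.231] pointing down, gripper open.
Joint ranges: [-179.83, 179.83], [-69.29, 118.12], [-61.27, 80.66], [-181.25, 117.63], [-171.15, -9.14], [-177.46, 177.46]. Speed limits (degrees/s): [159.86, 159.86, 180, 180, 180, 180].

INTERFACE

Orientations are given as a 3x3 rotation matrix whose columns are the frame's x, y, z axes.
In Python, from station import r gives the robot as it stands.
- The arm moves only by the shell command python3 -m jog 'ROWS'. ROWS is text: rows parted by semicolons, each of 5 numbers parted by spaces: the opening, from 0 (shut) to 1 (fully open), then the shift along the world's x, y, z in mm, then the turn about the world's z in degrees. In form: hand dx dy dz roll; .... A call has 1 to 5 rows; each row shifts and turns the commanded pose from where the row before left it; what a row does not reach is not made up. A row lasts 1/8 s, in which the tool goes at most 62.5 mm and 10.7 degrees, less where a joint would pass 70% of its speed; a pose out of reach is approached as far as the arm can. A call is refused whole if a number of a shift passes 62.5 or a number of a turn 10.7, either way. A call with a gripper value outside its range is refused whole. The fingers move at their own pace and stop on an object; the grip force is fixed at half the most. Time passes only in rows, so rows that do not move let the fingers close. It gives the time, the measured TCP pose, the force, the opening and the grip force at its end, in the units of the state.
- r.sense(): the state, without advancing time (a new reading comes with each control period).
- r.capture(name): name is "scene" or "top" or "wrist"; returns a dict with "pixels" (400x640x3 uint8, red, green, blue), "fovy" (degrees; the focal length in pixels is half the picture's height over the tangent of half this angle, whatever the lens; pixels are square), "cx", "cy" (the principal point, pixels), "origin" and "orientation" of the camera in the world; the wrist camera has in their place "T_tool_cam" (4x4, takes a point from camera to tool coordinates, whose origin is the TCP and whose axes are the flange's). Camera axes: x right, y down, z forward; pixel columns grow to the right and rows downward; lengths in m; the calibration is good to about 2 mm. A picture is of the moment at which its call begins: read the wrist's pose just before it. There is no depth.
- r.finish_job(): hands the job in; it is judged then, once.
The state is a dict: "time_s": time; "joints": joint angles; "joint_velocities": joint speeds; "effort": joint torques, N m; "tcp_pos": TCP position; "ee_rot": TCP orientation; "wrist_force": force on the tool from outside, world axes, zero at the start; "moment": the same for the moment, N m; "gripper_width": opening from 0.0 (shut) to 1.0 (fully open); "gripper_force": force on a finger pad.
Only numpy, scipy, OpenCV 4.12 (cv2) and the standard library are available. Lean on these libraries where they do the work, as an engineer would, in place of code of your own. Each camera call takes 0.05 s, during which the arm holds its last target. There are 200 camera calls.

## Working session

There is one attempt and no reset: what is moved stays moved. The work goes in short steps, Python scripts to look and compute and a shell command to move; the robot and the scene stay as the last step left them, time stands still between calls to the robot, and variables do not carry over. Pictures are saved under pics/ and viewed, at most 10 in all, crops included, and the job is handed in when it is done.

```bash
mkdir -p pics
cat > h.py <<'E'
import numpy as np, cv2
from station import r
def cap(n,f):
    s=r.sense(); c=r.capture(n); cv2.imwrite(f'pics/{f}.png',c['pixels'][:,:,::-1])
    c['s']=s
    if n=='wrist':
        T=np.eye(4);T[:3,:3]=s['ee_rot'];T[:3,3]=s['tcp_pos'];T=T@np.array(c['T_tool_cam']);c['origin']=T[:3,3];c['orientation']=T[:3,:3]
    np.save(f'pics/{f}.npy',{k:c[k] for k in c},allow_pickle=True); return c
def load(f): return np.load(f'pics/{f}.npy',allow_pickle=True).item()
def ray(c,u,v):
    f=200/np.tan(np.radians(c['fovy'])/2)
    d=np.array(c['orientation'])@np.array([(u-c['cx'])/f,(v-c['cy'])/f,1]); return np.array(c['origin']),d/np.linalg.norm(d)
def onz(c,u,v,z):
    o,d=ray(c,u,v); return o+d*(z-o[2])/d[2]
def proj(c,p):
    f=200/np.tan(np.radians(c['fovy'])/2)
    q=np.array(c['orientation']).T@(np.array(p)-np.array(c['origin'])); return np.array([c['cx']+f*q[0]/q[2],c['cy']+f*q[1]/q[2]])
def tri(c1,p1,c2,p2):
    o1,d1=ray(c1,*p1);o2,d2=ray(c2,*p2)
    A=np.stack([d1,-d2],1);t=np.linalg.lstsq(A,o2-o1,rcond=None)[0]
    a=o1+t[0]*d1;b=o2+t[1]*d2;return (a+b)/2,np.linalg.norm(a-b)
E
python3 - <<'E'
from h import *
np.set_printoptions(precision=4,suppress=True)
for n in ('scene','top'):
    c=cap(n,n); print(n,c['origin'],c['fovy'],c['cx'],c['cy'],np.array(c['orientation']).tolist())
s=r.sense();print(r.tip_extent,s)
E
```

```text
scene [ 0.9336 -0.562   0.822 ] 56.951387051397795 321.0445494556957 204.52046736437546 [[0.8223446387314748, 0.3810688628318231, -0.42253498900050995], [0.5686902033594677, -0.5745499328547807, 0.5886287686305637], [-0.018459354066893356, -0.7243472209076443, -0.6891881860644486]]
top [0.3351 0.0357 1.3471] 57.02574277078443 321.40987573041076 202.02527511732305 [[-0.027944080048688556, -0.9931920913220197, 0.11308668412162894], [-0.999548016988747, 0.026508362979233688, -0.014179859873232012], [0.011085581811334412, -0.11343181400098383, -0.993483937186883]]
0.008 {'time_s': 0.1, 'joints': array([ 78.1287,  22.0863,   0.3882,  -0.0244, -68.4109, -14.8177]), 'joint_velocities': array([-0.083 , -0.028 ,  0.2851,  0.1474, -0.0115, -0.0984]), 'effort': array([ -0.001 , -39.169 ,  18.7935,   4.2318,   0.0135,  -0.0001]), 'tcp_pos': array([0.2805, 0.558 , 0.2296]), 'ee_rot': array([[ 0.8934, -0.4493, -0.0008],
       [-0.4493, -0.8934, -0.0018],
       [ 0.0001,  0.0019, -1.    ]]), 'wrist_force': array([-0.5608,  0.1042,  0.4394]), 'moment': array([-0.0094,  0.0541, -0.0294]), 'gripper_force': 0.0, 'gripper_width': 0.9995396581733064}
```

View pics/scene.png

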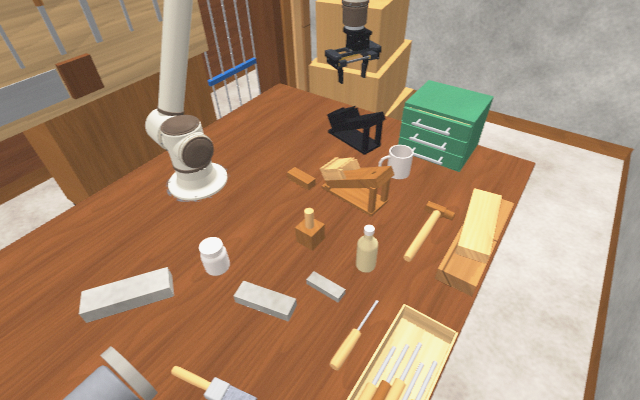

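View pics/top.png

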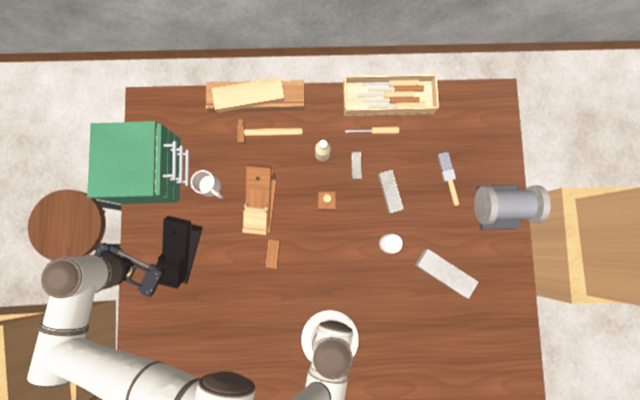

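Run:
```python
from h import *
np.set_printoptions(precision=4,suppress=True)
c=load('top');im=c['pixels']
sub=lambda x0,y0,x1,y1:im[y0:y1,x0:x1].astype(int)
# grey stone
m=np.zeros(im.shape[:2],np.uint8)
hsv=cv2.cvtColor(im,cv2.COLOR_RGB2HSV)
g=((hsv[...,1]<60)&(hsv[...,2]>90)).astype(np.uint8)
m[160:225,370:412]=g[160:225,370:412]
cs,_=cv2.findContours(m,cv2.RETR_EXTERNAL,cv2.CHAIN_APPROX_NONE);k=max(cs,key=cv2.contourArea)
rc=cv2.minAreaRect(k);P=np.array([onz(c,*p,0.03) for p in cv2.boxPoints(rc)])
print(rc,P,P.mean(0),np.linalg.norm(P-np.roll(P,1,0),axis=1))
# pin handle top z=.12
print('pin',onz(c,327,199,.12),'hole',onz(c,257.5,179,.045+.169*.5),'glue',onz(c,323,146,.15),'jar',onz(c,391,243,.09))
a=im[150:270,225:290];b=im[60:130,600:640]
s=load('scene')['pixels'][150:220,310:400]
cv2.imwrite('pics/crop1.png',np.hstack([cv2.resize(a,(325,600),interpolation=cv2.INTER_CUBIC),cv2.resize(s,(450,350),interpolation=cv2.INTER_CUBIC,).__class__(0) if 0 else cv2.copyMakeBorder(cv2.resize(s,(450,350),interpolation=cv2.INTER_CUBIC),0,250,0,0,0)])[:,:,::-1])
```

```text
((390.3868103027344, 191.103759765625), (41.620243072509766, 15.247020721435547), 74.05460357666016) [[ 0.5852 -0.1895  0.03  ]
 [ 0.5993 -0.2438  0.03  ]
 [ 0.4518 -0.2777  0.03  ]
 [ 0.4381 -0.2241  0.03  ]] [ 0.5186 -0.2338  0.03  ] [0.1511 0.056  0.1514 0.0554]
pin [ 0.4845 -0.0009  0.12  ] hole [0.5569 0.23   0.1295] glue [0.659  0.0081 0.15  ] jar [ 0.3317 -0.2149  0.09  ]
```

View pics/crop1.png

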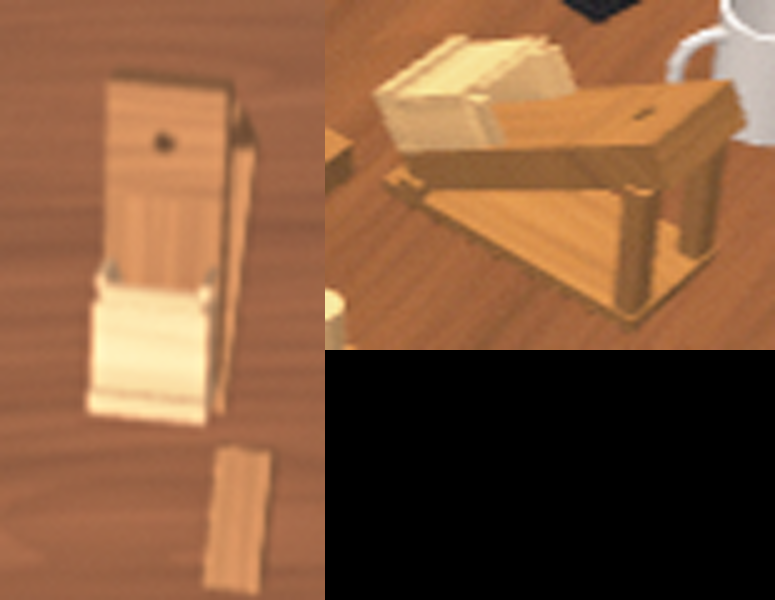

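```bash
python3 -m jog '1 20 -50 40 9;1 30 -60 40 9;1 30 -60 40 8.7;1 30 -60 30 0;1 30 -60 0 0' && python3 -m jog '1 0 -38 0 0;1 0 0 0 0;1 0 0 0 0'
python3 - <<'E'
from h import *
c=cap('wrist','w1');print(c['s']['tcp_pos'],c['s']['ee_rot'],c['origin'],c['orientation'],c['fovy'])
E
```

```text
time_s: 0.72
tcp_pos: [0.4018, 0.3079, 0.3595]
ee_rot: [[1.0, 0.001, 0.003], [0.001, -1.0, 0.003], [0.003, -0.003, -1.0]]
wrist_force: [0.8, 0.7, -0.5]
gripper_width: 0.997
gripper_force: 0.0
time_s: 1.1
tcp_pos: [0.4007, 0.271, 0.3571]
ee_rot: [[1.0, 0.0, -0.0], [0.0, -1.0, 0.0], [-0.0, -0.0, -1.0]]
wrist_force: [0.7, 0.1, -1.2]
gripper_width: 1.002
gripper_force: 0.0
[0.40074897 0.27103307 0.35714473] [[ 9.99999967e-01  8.51756624e-06 -2.56691566e-04]
 [ 8.53152580e-06 -9.99999998e-01  5.43815500e-05]
 [-2.56691103e-04 -5.43837382e-05 -9.99999966e-01]] [0.4732599  0.27069774 0.51108714] [[ 7.42136262e-04 -9.62787543e-01 -2.70258387e-01]
 [-9.99999560e-01 -8.69505106e-04  3.51562632e-04]
 [-5.73471170e-04  2.70258007e-01 -9.62787765e-01]] 69.77223397217635
```

View pics/w1.png

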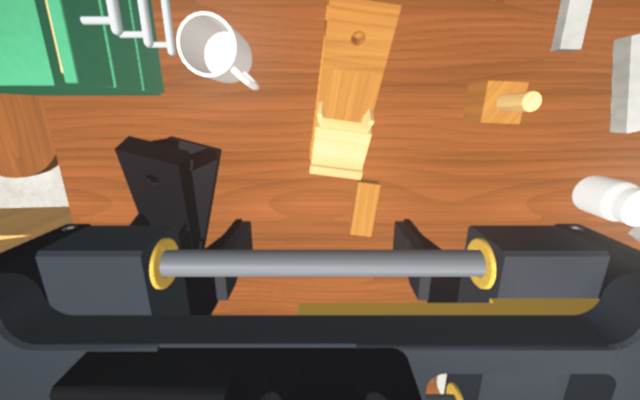

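```bash
python3 -m jog '1 20 -41 -50 0;1 0 0 -57 0;1 0 0 0 0;1 0 0 0 0'
python3 - <<'E'
from h import *
c=cap('wrist','w2');print(c['s']['tcp_pos'])
cv2.imwrite('pics/w2c.png',cv2.resize(c['pixels'][0:220,220:480],(780,660),interpolation=cv2.INTER_CUBIC)[:600,:,::-1])
E
```

```text
time_s: 1.65
tcp_pos: [0.4205, 0.2347, 0.2563]
ee_rot: [[1.0, 0.002, 0.003], [0.002, -1.0, 0.001], [0.003, -0.001, -1.0]]
wrist_force: [0.3, -0.2, 0.5]
gripper_width: 0.999
gripper_force: 0.0
[0.42052429 0.23470647 0.25627108]
```

View pics/w2c.png

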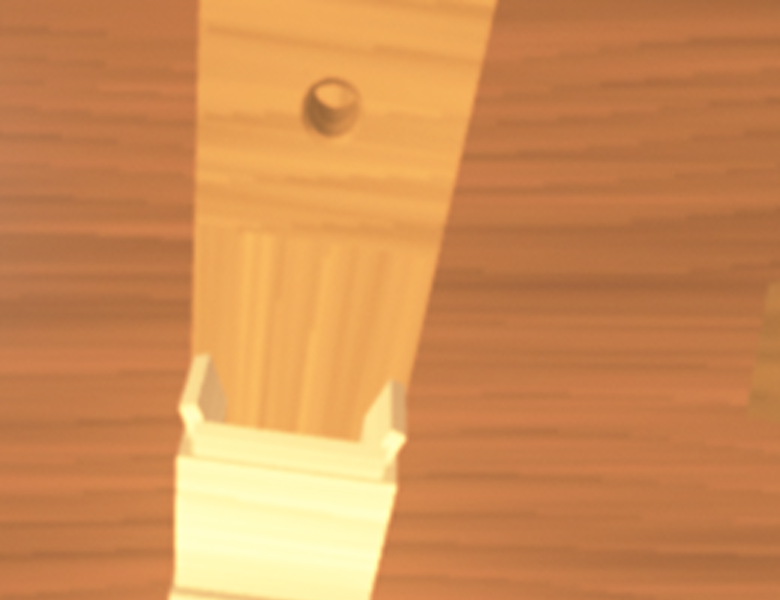

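```bash
cat > deck.py <<'E'
from h import *
from scipy.optimize import least_squares
c=load('w2');t=load('top');g=cv2.GaussianBlur(c['pixels'][...,1],(3,3),0).astype(float)
def edge(p,q,sgn):
    out=[]
    for v in range(4,116,3):
        u0=220+(p[0]+(q[0]-p[0])*(3*v-p[1])/(q[1]-p[1]))/3
        xs=np.arange(int(u0)-4,int(u0)+6); d=sgn*np.array([g[v,x+1]-g[v,x-1] for x in xs]); d[d<0]=0
        k=np.argmax(d); w=d[max(k-1,0):k+2]; out.append([(xs[max(k-1,0):k+2]*w).sum()/w.sum(),v])
    return np.array(out)
L=edge((200,0),(191,370),1);R=edge((497,0),(412,360),-1)
H=np.array([220+331/3,105/3]);Ht=np.array([258,178.4])
def frame(p):
    a=p[2];cy,sy=np.cos(a),np.sin(a);x=np.array([cy*.8660254,sy*.8660254,.5]);y=np.array([-sy,cy,0]);return np.array([p[0],p[1],.045]),x,y,np.cross(x,y)
def res(p):
    o,x,y,z=frame(p);P=lambda a,b:proj(c,o+a*x+b*y)
    e=list(P(.169,0)-H)+list((proj(t,o+.169*x)-Ht)*.5)
    for E,s in((L,1),(R,-1)):
        a,b=P(.08,s*p[3]/2),P(.21,s*p[3]/2)
        u=a[0]+(b[0]-a[0])*(E[:,1]-a[1])/(b[1]-a[1]); e+=list((u-E[:,0])*.4)
    return e
f=least_squares(res,[.41,.23,0,.085],loss='soft_l1')
if __name__=='__main__':
    np.set_printoptions(precision=4,suppress=True)
    print(f.x,np.degrees(f.x[2]));e=np.array(f.fun);rr=np.array(res(f.x));print(rr[:4],rr[4:].std(),rr[4:].mean())
    o,x,y,z=frame(f.x);print('hole',o+.169*x,'mouth',o+.065*x,'home grip 120',o+.12*x)
    for a in (.048,.065,.082):
      for zz in(0,.04): print(a,zz,220*0+ (proj(c,o+a*x+zz*z)-[220,0])*3)
    print('stop roof edges',[(proj(c,o+.065*x+s*.0385*y+.04*z)-[220,0])*3 for s in(1,-1)])
E
python3 deck.py
```

```text
[ 0.4127  0.2468 -0.1304  0.0804] -7.4706908041113245
[0.1991 0.0063 0.077  0.1642] 0.07983357691373977 -0.006838463818698564
hole [0.5578 0.2278 0.1295] mouth [0.4685 0.2395 0.0775] home grip 120 [0.5157 0.2333 0.105 ]
0.048 0 [290.3283 436.6256]
0.048 0.04 [281.3093 502.6429]
0.065 0 [294.8161 400.5649]
0.065 0.04 [285.8539 465.8647]
0.082 0 [299.6482 361.7377]
0.082 0.04 [290.7814 425.989 ]
stop roof edges [array([175.5395, 451.1046]), array([395.2167, 480.4974])]
```

```bash
python3 -m jog '1 10 -60 0 0;1 10 -60 0 0;1 10 -60 0 0;1 10 -60 0 0;1 10 -60 0 0' && python3 -m jog '1 5 -60 0 0;1 5 -60 0 0;1 0 -48 0 0;1 0 0 0 0;1 0 0 0 0'
python3 - <<'E'
from h import *
np.set_printoptions(precision=4,suppress=True)
c=cap('wrist','w3');print(c['s']['tcp_pos']);im=c['pixels']
hsv=cv2.cvtColor(im,cv2.COLOR_RGB2HSV)
g=((hsv[...,1]<60)&(hsv[...,2]>90)).astype(np.uint8)
u,v=proj(c,[.5186,-.2338,.03]);print(u,v)
n,lab,st,_=cv2.connectedComponentsWithStats(g);l=lab[int(v),int(u)];print(st[l])
k=max(cv2.findContours((lab==l).astype(np.uint8),cv2.RETR_EXTERNAL,cv2.CHAIN_APPROX_NONE)[0],key=cv2.contourArea)[:,0]
W=np.array([onz(c,*p,.03)[:2] for p in k])*1000
rc=cv2.minAreaRect(W.astype(np.float32));print(rc,cv2.boxPoints(rc))
cv2.imwrite('pics/w3m.png',im[:,:,::-1])
E
```

```text
time_s: 2.33
tcp_pos: [0.4713, -0.0683, 0.2574]
ee_rot: [[1.0, 0.002, 0.007], [0.002, -1.0, 0.001], [0.007, -0.001, -1.0]]
wrist_force: [0.8, 0.9, 0.0]
gripper_width: 0.999
gripper_force: 0.0
time_s: 2.95
tcp_pos: [0.4803, -0.2348, 0.2558]
ee_rot: [[1.0, 0.0, 0.003], [0.0, -1.0, -0.001], [0.003, 0.001, -1.0]]
wrist_force: [-0.5, 0.4, 0.2]
gripper_width: 0.995
gripper_force: 0.0
[ 0.4803 -0.2348  0.2558]
321.296894634822 138.402492004403
[ 293   77   61  121 4414]
((516.2386474609375, -237.86648559570312), (149.5283203125, 49.960968017578125), 13.062627792358398) [[ 437.7631 -230.4303]
 [ 449.0551 -279.0984]
 [ 594.7142 -245.3027]
 [ 583.4222 -196.6345]]
```

View pics/w3m.png

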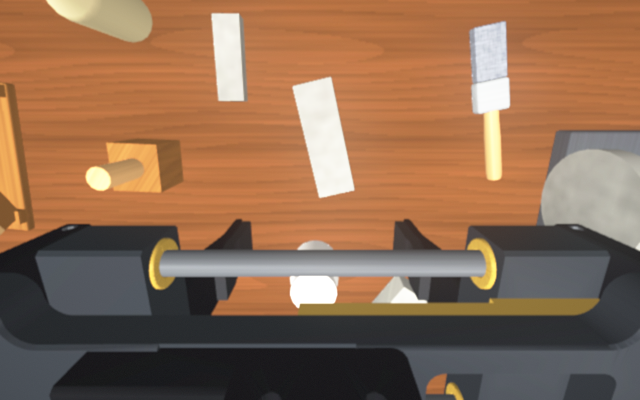

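```bash
python3 -m jog '1 36 3 -40 6.5;1 37 2.5 -40 6.56;1 0 0 -60 0;1 0 0 -60 0;1 0 0 -30 0' && python3 -m jog '1 0 0 -12 0;1 0 0 0 0;0.3 0 0 0 0;0.3 0 0 0 0;0.3 0 0 0 0' && python3 -m jog '0.3 0 0 0 0;0.3 0 0 0 0'
```

```text
time_s: 3.62
tcp_pos: [0.5513, -0.2274, 0.0215]
ee_rot: [[0.973, 0.229, -0.004], [0.229, -0.973, 0.001], [-0.004, -0.002, -1.0]]
wrist_force: [0.1, -0.1, 0.3]
gripper_width: 1.001
gripper_force: 0.0
time_s: 4.25
tcp_pos: [0.5527, -0.2296, 0.0132]
ee_rot: [[0.974, 0.226, 0.002], [0.226, -0.974, -0.0], [0.002, 0.001, -1.0]]
wrist_force: [-0.0, 0.8, -0.1]
gripper_width: 0.743
gripper_force: 0.0
time_s: 4.5
tcp_pos: [0.5523, -0.2296, 0.0124]
ee_rot: [[0.974, 0.226, 0.0], [0.226, -0.974, -0.0], [0.0, 0.0, -1.0]]
wrist_force: [0.3, 0.1, 1.6]
gripper_width: 0.574
gripper_force: 30.0
```

```bash
python3 -m jog '0.3 0 0 30 -5;0.3 0 0 50 -8;0.3 0 0 60 -8;0.3 0 0 60 0;0.3 0 40 50 0' && python3 -m jog '0.3 0 60 0 0;0.3 0 60 0 0;0.3 0 60 0 0;0.3 0 60 0 0;0.3 0 60 0 0' && python3 -m jog '0.3 20 60 0 0;0.3 0 40 0 0;0.3 0 0 0 0;0.3 0 0 0 0'
python3 - <<'E'
from h import *
from deck import f,frame
np.set_printoptions(precision=4,suppress=True)
c=cap('scene','s1');print(c['s']['tcp_pos'])
cv2.imwrite('pics/s1c.png',cv2.resize(c['pixels'][40:240,250:490],(720,600),interpolation=cv2.INTER_CUBIC)[:,:,::-1])
E
```

```text
time_s: 5.12
tcp_pos: [0.5519, -0.1914, 0.2621]
ee_rot: [[0.99, -0.142, 0.0], [-0.142, -0.99, 0.0], [0.0, -0.0, -1.0]]
wrist_force: [1.6, 0.5, -4.4]
gripper_width: 0.57
gripper_force: 30.0
time_s: 5.75
tcp_pos: [0.551, 0.1114, 0.2595]
ee_rot: [[0.99, -0.138, -0.003], [-0.138, -0.99, -0.0], [-0.003, 0.001, -1.0]]
wrist_force: [1.7, -0.4, -4.6]
gripper_width: 0.572
gripper_force: 30.0
time_s: 6.25
tcp_pos: [0.5712, 0.2084, 0.2595]
ee_rot: [[0.99, -0.138, -0.003], [-0.138, -0.99, -0.001], [-0.003, 0.002, -1.0]]
wrist_force: [-0.3, -1.0, -4.8]
gripper_width: 0.568
gripper_force: 30.0
[0.5712 0.2084 0.2595]
```

View pics/s1c.png

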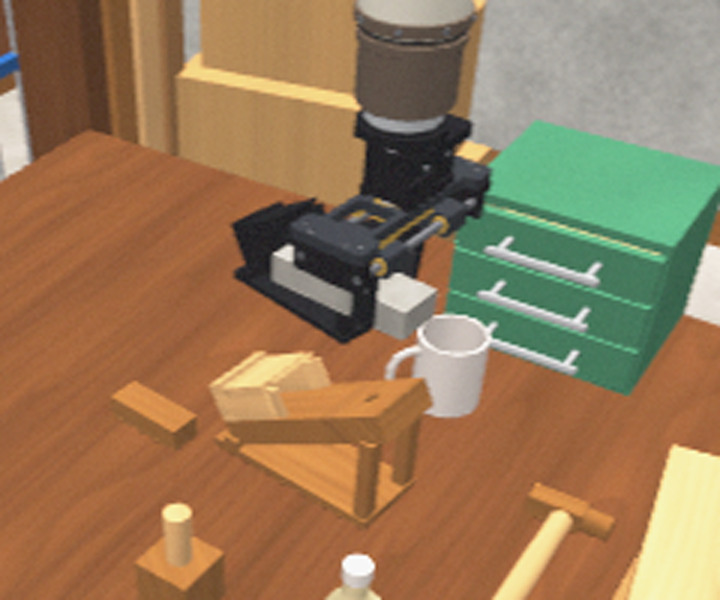

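```bash
python3 -m jog '0.3 0 17.6 -30 0.45;0.3 0 0 -40 0;0.3 0 0 -21.5 0;0.3 0 0 0 0;0.3 0 0 0 0' && python3 -m jog '0.3 0 0 -3 0;0.3 0 0 -3 0;0.3 0 0 -3 0' && python3 -m jog '0.3 0 0 -2 0;0.3 0 0 -2 0;0.3 0 0 -2 0;0.3 0 0 0 0'
python3 - <<'E'
from h import *
s=r.sense();print(s['tcp_pos'],s['wrist_force'],s['moment'])
E
```

```text
time_s: 6.92
tcp_pos: [0.573, 0.226, 0.171]
ee_rot: [[0.991, -0.131, 0.002], [-0.131, -0.991, 0.001], [0.002, -0.001, -1.0]]
wrist_force: [0.4, -0.2, -5.0]
gripper_width: 0.571
gripper_force: 30.0
time_s: 7.3
tcp_pos: [0.5721, 0.2265, 0.1615]
ee_rot: [[0.992, -0.13, 0.001], [-0.13, -0.992, 0.0], [0.001, -0.0, -1.0]]
wrist_force: [-5.1, 0.2, 6.6]
gripper_width: 0.569
gripper_force: 30.0
time_s: 7.8
tcp_pos: [0.5709, 0.2267, 0.1562]
ee_rot: [[0.992, -0.129, -0.001], [-0.129, -0.992, -0.0], [-0.001, 0.0, -1.0]]
wrist_force: [-7.4, 0.2, 4.9]
gripper_width: 0.568
gripper_force: 30.0
[0.57085524 0.22668209 0.15616209] [-7.41672018  0.17813581  4.86671857] [ 0.09871782  1.78988182 -0.01406348]
```

```bash
python3 -m jog '0.3 0 0 -2 0;0.3 0 0 -1.5 0;0.3 0 0 0 0;0.3 0 0 0 0'
cat > tilt.py <<'E'
from h import *
from deck import f,frame
import sys
np.set_printoptions(precision=4,suppress=True)
def tilt(name):
    c=cap('scene',name);im=c['pixels'];o,x,y,z=frame(f.x)
    print(c['s']['tcp_pos'],c['s']['wrist_force'])
    hsv=cv2.cvtColor(im,cv2.COLOR_RGB2HSV)
    g=((hsv[...,1]<50)&(hsv[...,2]>90)).astype(np.uint8)
    g[:90]=0;g[215:]=0;g[:,:300]=0;g[:,402:]=0
    q0=o-.025*y; pts=[]
    for u in range(300,402):
        vs=np.where(g[:,u])[0]
        if len(vs)<3: continue
        oo,d=ray(c,u,vs.max()+.5); t=((q0-oo)@y)/(d@y); w=oo+t*d-o
        pts.append([u,vs.min(),vs.max(),w@x*1000,w@z*1000])
    return np.array(pts)
if __name__=='__main__':
    p=tilt(sys.argv[1]);print(p[::4])
E
python3 tilt.py s2
```

```text
time_s: 8.3
tcp_pos: [0.5707, 0.2267, 0.1523]
ee_rot: [[0.992, -0.129, -0.002], [-0.129, -0.992, -0.0], [-0.002, 0.0, -1.0]]
wrist_force: [-7.6, 1.0, 3.8]
gripper_width: 0.57
gripper_force: 30.0
[0.5707 0.2267 0.1523] [-7.5673  1.0289  3.7536]
[[344.     163.     166.      88.897   37.9953]
 [348.     160.     172.      95.668   16.7875]
 [352.     161.     172.     112.9921  16.0534]
 [356.     150.     172.     129.9206  15.3361]
 [360.     165.     173.     144.8448  11.3211]
 [364.     167.     173.     161.0751  10.6712]
 [369.     145.     165.     192.7237  35.3769]
 [374.     116.     161.     217.0444  46.5522]
 [378.      90.     175.     212.3172   2.1479]
 [382.      90.     175.     227.1123   1.6247]
 [386.      90.     173.     244.228    7.3415]
 [390.      90.     170.     262.1069  15.9334]
 [394.      90.     177.     267.1714  -6.0336]
 [398.      90.     178.     279.6408  -9.5175]]
```

```bash
python3 -m jog '0.63 0 0 0 0;0.63 0 0 0 0;0.63 0 0 0 0' ; python3 tilt.py s3
```

```text
time_s: 8.72
tcp_pos: [0.5727, 0.2268, 0.1521]
ee_rot: [[0.992, -0.13, 0.002], [-0.13, -0.992, 0.001], [0.002, -0.001, -1.0]]
wrist_force: [-1.4, 0.7, 3.7]
gripper_width: 0.627
gripper_force: 2.4
[0.5727 0.2268 0.1521] [-1.426   0.7449  3.6655]
[[343.     166.     169.      79.0011  28.0566]
 [347.     164.     176.      83.9848   3.1392]
 [351.     162.     176.     101.6529   2.5558]
 [355.     148.     176.     118.9129   1.9859]
 [359.     164.     175.     137.4364   4.7961]
 [363.     166.     175.     153.8667   4.2151]
 [367.     145.     175.     169.931    3.6469]
 [373.     115.     118.     268.1963 167.301 ]
 [377.      90.     120.     278.7676 160.1036]
 [381.      90.     165.     236.9393  32.788 ]
 [385.      90.     154.     264.8389  64.3555]
 [389.      90.     165.     264.9002  31.1509]
 [393.      90.     177.     263.7067  -5.9274]
 [397.      90.     178.     276.2373  -9.4212]
 [401.     146.     178.     289.7468  -9.8037]]
```

```bash
python3 -m jog '0.63 0 0 4 0;0.63 0 0 0 0;0.5 0 0 0 0;0.5 0 0 0 0;0.5 0 0 0 0' ; python3 -m jog '0.5 -8.59 1.13 -5 0;0.5 -8.59 1.13 -5 0;0.5 0 0 0 0';  python3 tilt.py s4
```

```text
time_s: 9.4
tcp_pos: [0.572, 0.2264, 0.1548]
ee_rot: [[0.991, -0.13, -0.0], [-0.13, -0.991, -0.0], [-0.0, 0.0, -1.0]]
wrist_force: [-0.7, 0.2, 0.2]
gripper_width: 0.505
gripper_force: 0.0
time_s: 9.78
tcp_pos: [0.5536, 0.2286, 0.1444]
ee_rot: [[0.992, -0.129, -0.001], [-0.129, -0.992, -0.001], [-0.001, 0.001, -1.0]]
wrist_force: [-0.1, 0.2, 0.6]
gripper_width: 0.501
gripper_force: 0.0
[0.5536 0.2286 0.1444] [-0.1453  0.158   0.6261]
[[343.     167.     169.      79.0011  28.0566]
 [347.     147.     176.      83.9848   3.1392]
 [351.     163.     176.     101.6529   2.5558]
 [355.     165.     176.     118.9129   1.9859]
 [359.     155.     175.     137.4364   4.7961]
 [363.     145.     175.     153.8667   4.2151]
 [367.     116.     118.     248.4417 170.4862]
 [371.      90.     169.     194.5057  22.358 ]
 [375.      90.     141.     246.9283 104.6271]
 [379.      90.     153.     245.5034  68.9935]
 [383.      90.     159.     251.7504  50.3052]
 [387.      90.     157.     267.9343  55.1395]
 [391.      90.     165.     271.7115  30.752 ]
 [395.     140.     178.     269.3772  -9.227 ]
 [399.     127.     178.     283.0268  -9.6134]]
```

Run:
```python
from h import *
c=cap('wrist','w4');s=load('s4')['pixels'][110:210,310:430]
a=cv2.resize(c['pixels'][0:240,200:460],(390,360));b=cv2.resize(s,(408,340),interpolation=cv2.INTER_CUBIC)
cv2.imwrite('pics/j4.png',np.hstack([a,cv2.copyMakeBorder(b,0,20,0,0,0)])[:,:,::-1])
```

```text
(no output)
```

View pics/j4.png

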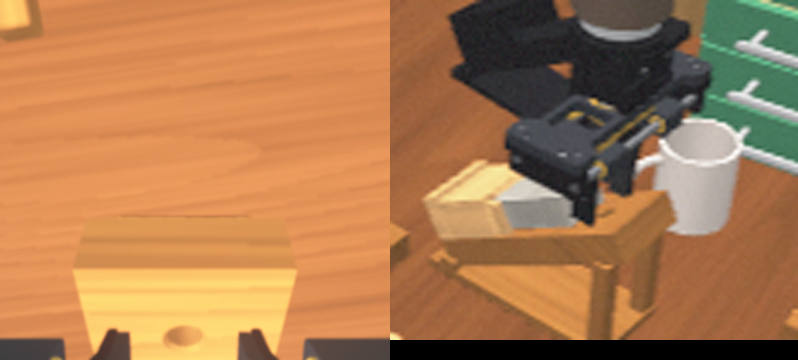

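```bash
python3 -m jog '1 0 0 55 0;1 -50 0 55 0;1 -50 0 0 0;1 0 0 0 0;1 0 0 0 0'
cat > st.py <<'E'
from h import *
from deck import f,frame
import sys
np.set_printoptions(precision=1,suppress=True)
c=cap('wrist',sys.argv[1]);im=c['pixels'];o,x,y,z=frame(f.x)
hsv=cv2.cvtColor(im,cv2.COLOR_RGB2HSV)
g=((hsv[...,1]<60)&(hsv[...,2]>90)).astype(np.uint8);g[225:]=0
u,v=proj(c,o+.125*x+.03*z);n,lab=cv2.connectedComponents(g);l=lab[int(v),int(u)];print(u,v,l,hsv[int(v),int(u)])
k=max(cv2.findContours((lab==l).astype(np.uint8),cv2.RETR_EXTERNAL,cv2.CHAIN_APPROX_NONE)[0],key=cv2.contourArea)[:,0]
W=[]
for p in k:
    oo,d=ray(c,*p);w=oo+d*(((o+.03*z-oo)@z)/(d@z))-o;W.append([w@x*1000,w@y*1000])
W=np.array(W);print('bbox',W.min(0),W.max(0))
for a in(95,110,125,140):
    s=W[abs(W[:,0]-a)<3];print(a,s[:,1].min(),s[:,1].max(),s[:,1].min()/2+s[:,1].max()/2)
for b in(-15,0,15):print(b,W[abs(W[:,1]-b)<2][:,0].max())
print('home end px',proj(c,o+.15*x+.03*z))
E
python3 st.py w5
```

```text
time_s: 10.5
tcp_pos: [0.4632, 0.229, 0.2468]
ee_rot: [[0.992, -0.13, 0.001], [-0.13, -0.992, 0.001], [0.001, -0.001, -1.0]]
wrist_force: [-0.3, 0.6, 0.0]
gripper_width: 0.959
gripper_force: 0.0
310.075565869904 146.34268484600807 5 [ 23  14 240]
bbox [ 68.9 -24.4] [163.3  25. ]
95 -24.12691434224223 24.96237870634348 0.41773218205062435
110 -23.671242043752997 24.770521528800224 0.5496397425236133
125 -24.10444021974673 24.85634764319008 0.37595371172167447
140 -24.38721873379692 24.78897144354928 0.20087635487617916
-15 163.31331924169194
0 163.29510826639645
15 163.27689304774407
home end px [309.2 122.9]
```

Run:
```python
from h import *
from deck import f,frame
c=load('w5');o,x,y,z=frame(f.x)
for v in range(100,150): print(v,c['pixels'][v,307:312].mean(0).round().astype(int),end=' ' if v%4 else '\n')
print(proj(c,o+.15*x+.03*z),proj(c,o+.15*x),proj(c,o+.163*x+.03*z),proj(c,o+.163*x))
```

```text
100 [238 170  94]
101 [240 172  95] 102 [242 174  96] 103 [244 177  97] 104 [244 178  97]
105 [242 176  96] 106 [238 169  92] 107 [225 156  93] 108 [194 151 119]
109 [178 165 150] 110 [176 169 157] 111 [177 169 157] 112 [177 169 156]
113 [178 169 156] 114 [178 170 157] 115 [180 171 158] 116 [180 171 158]
117 [180 171 159] 118 [181 172 160] 119 [180 173 161] 120 [180 173 161]
121 [181 174 162] 122 [181 174 161] 123 [183 175 163] 124 [202 194 180]
125 [229 225 212] 126 [239 236 226] 127 [240 237 227] 128 [240 237 227]
129 [240 237 227] 130 [241 238 228] 131 [241 238 228] 132 [242 238 229]
133 [242 238 229] 134 [242 239 230] 135 [243 239 231] 136 [242 239 230]
137 [242 239 230] 138 [242 238 229] 139 [241 238 228] 140 [241 238 228]
141 [240 237 227] 142 [240 237 227] 143 [240 237 228] 144 [240 238 228]
145 [240 237 228] 146 [241 238 228] 147 [241 238 228] 148 [241 238 228]
149 [242 239 229] [309.20328164 122.89599706] [310.27840281 105.37777922] [308.6981394  109.31795454] [309.85249446  92.27046034]
```

```bash
python3 -m jog '1 -43 -57 0 0;1 0 -57 0 0;1 0 -57 0 0;1 0 -50 0 0;1 0 0 0 0' && python3 -m jog '1 0 0 0 0'
python3 - <<'E'
from h import *
np.set_printoptions(precision=4,suppress=True)
c=cap('wrist','w6');im=c['pixels'];print(c['s']['tcp_pos'])
p0=proj(c,[.4845,0,.12]);b0=proj(c,[.4845,0,.0925]);print(p0,b0)
u,v=map(int,p0);a=im[max(v-45,0):v+60,u-60:u+70]
cv2.imwrite('pics/w6c.png',cv2.resize(a,None,fx=5,fy=5,interpolation=cv2.INTER_CUBIC)[:,:,::-1]);print(u-60,max(v-45,0))
E
```

```text
time_s: 11.18
tcp_pos: [0.4256, 0.0121, 0.2459]
ee_rot: [[0.991, -0.136, -0.001], [-0.136, -0.991, -0.001], [-0.001, 0.001, -1.0]]
wrist_force: [-0.9, -0.3, -0.7]
gripper_width: 1.004
gripper_force: 0.0
time_s: 11.3
tcp_pos: [0.426, 0.0147, 0.246]
ee_rot: [[0.991, -0.131, -0.0], [-0.131, -0.991, -0.0], [-0.0, 0.0, -1.0]]
wrist_force: [0.2, 0.6, -0.1]
gripper_width: 0.998
gripper_force: 0.0
[0.426  0.0147 0.246 ]
[329.1145 124.4177] [328.5157 123.2003]
269 79
```

View pics/w6c.png

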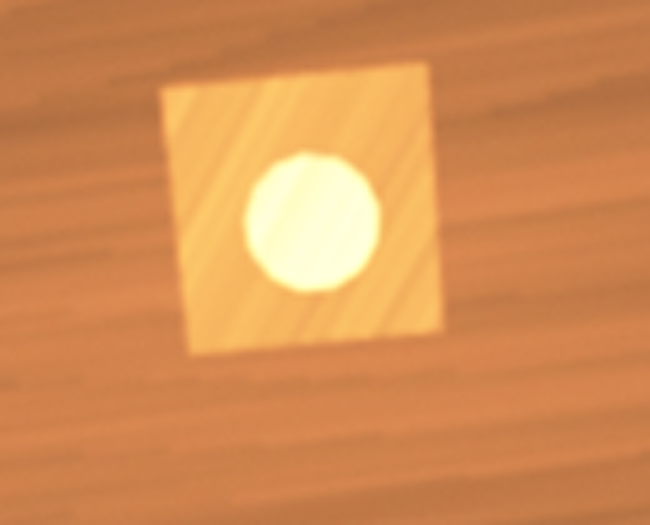

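Run:
```python
from h import *
np.set_printoptions(precision=4,suppress=True)
c=load('w6');print(onz(c,331.4,123.4,.12))
P=np.array([onz(c,269+a/5,79+b/5,.06) for a,b in((161,87),(429,63),(443,330),(189,353))]);print(P,P.mean(0),np.linalg.norm(P-np.roll(P,1,0),axis=1))
```

```text
[ 0.4852 -0.0023  0.12  ]
[[ 0.5163  0.0263  0.06  ]
 [ 0.5135 -0.034   0.06  ]
 [ 0.4538 -0.0313  0.06  ]
 [ 0.4563  0.0288  0.06  ]] [ 0.485  -0.0026  0.06  ] [0.0601 0.0604 0.0597 0.0602]
```

```bash
python3 -m jog '1 30 -9 -20 0;1 29 -8 -30 0;1 0 0 -50 0;1 0 0 -52 0;1 0 0 0 0' && python3 -m jog '1 0 0 0 0;0 0 0 0 0;0 0 0 0 0;0 0 0 0 0;0 0 0 0 0' && python3 -m jog '0 0 0 0 0;0 0 0 0 0;0 0 0 0 0'
```

```text
time_s: 11.98
tcp_pos: [0.4817, -0.0019, 0.0908]
ee_rot: [[0.992, -0.129, -0.01], [-0.129, -0.992, -0.003], [-0.009, 0.004, -1.0]]
wrist_force: [0.3, 0.1, 0.3]
gripper_width: 0.999
gripper_force: 0.0
time_s: 12.6
tcp_pos: [0.4843, -0.0022, 0.0946]
ee_rot: [[0.991, -0.13, 0.001], [-0.13, -0.991, 0.0], [0.001, -0.0, -1.0]]
wrist_force: [-0.1, -0.1, 0.6]
gripper_width: 0.632
gripper_force: 0.0
time_s: 12.98
tcp_pos: [0.4842, -0.0022, 0.0942]
ee_rot: [[0.991, -0.13, 0.0], [-0.13, -0.991, 0.0], [0.0, -0.0, -1.0]]
wrist_force: [0.3, 0.3, -1.4]
gripper_width: 0.293
gripper_force: 30.2
```

```bash
python3 -m jog '0 0 0 35 0;0 0 0 35 0;0 0 0 0 0;0 22 0 0 0;0 22 0 0 0' && python3 -m jog '0 0 0 -22 0;0 0 0 -23 0;0 0 0 0 0;0 -10 1 0 0;0 -10 1.5 0 0' && python3 -m jog '0 -10 1 0 0;0 -9 1 0 0;0 -9 1.5 0 0;0 0 0 0 0;0 0 0 0 0'
cat > pin.py <<'E'
from h import *
from deck import f,frame
import sys
np.set_printoptions(precision=4,suppress=True)
o,x,y,z=frame(f.x)
a,b=load('scene')['pixels'] if 0 else None,None
c=cap('scene',sys.argv[1]);s=c['s'];print(s['tcp_pos'],s['wrist_force'])
G=np.array(s['tcp_pos'])+[0,0,.011]
xh=np.array([np.cos(f.x[2]),np.sin(f.x[2]),0])
hsv=cv2.cvtColor(c['pixels'],cv2.COLOR_RGB2HSV)
u,v=proj(c,G).astype(int);x0,y0=u-40,v-40
if len(sys.argv)>2:
    cv2.imwrite('pics/'+sys.argv[1]+'c.png',cv2.resize(c['pixels'][y0:y0+110,x0:x0+110],None,fx=5,fy=5,interpolation=cv2.INTER_CUBIC)[:,:,::-1]);print(x0,y0)
for t in range(0,45,5):
    q=G-.1*(np.cos(np.radians(t))*np.array([0,0,1])-np.sin(np.radians(t))*xh);print(t,proj(c,q)-[x0,y0],(proj(c,q)-[x0,y0])*5)
print('grip px',proj(c,G),proj(c,G)-[x0,y0])
E
python3 pin.py s6 1
```

```text
time_s: 13.6
tcp_pos: [0.5277, -0.0023, 0.163]
ee_rot: [[0.991, -0.13, -0.002], [-0.13, -0.991, -0.0], [-0.002, 0.0, -1.0]]
wrist_force: [0.7, -0.2, -1.0]
gripper_width: 0.291
gripper_force: 29.9
time_s: 14.22
tcp_pos: [0.5096, 0.0008, 0.1205]
ee_rot: [[0.992, -0.13, 0.006], [-0.13, -0.992, 0.001], [0.005, -0.002, -1.0]]
wrist_force: [3.1, 0.2, -1.8]
gripper_width: 0.293
gripper_force: 30.0
time_s: 14.85
tcp_pos: [0.4797, 0.0037, 0.1193]
ee_rot: [[0.992, -0.13, -0.001], [-0.13, -0.992, -0.0], [-0.001, 0.0, -1.0]]
wrist_force: [2.1, -0.1, 0.7]
gripper_width: 0.289
gripper_force: 30.0
[0.4797 0.0037 0.1193] [ 2.14   -0.1098  0.6744]
266 165
0 [42.3293 65.5158] [211.6467 327.5791]
5 [44.5078 66.8967] [222.5391 334.4834]
10 [46.6793 68.1014] [233.3964 340.507 ]
15 [48.8299 69.1198] [244.1495 345.5992]
20 [50.9455 69.9425] [254.7274 349.7124]
25 [53.0115 70.5606] [265.0576 352.803 ]
30 [55.0133 70.9663] [275.0665 354.8317]
35 [56.9359 71.1529] [284.6795 355.7643]
40 [58.7643 71.1144] [293.8213 355.5721]
grip px [306.7747 205.6356] [40.7747 40.6356]
```

View pics/s6c.png

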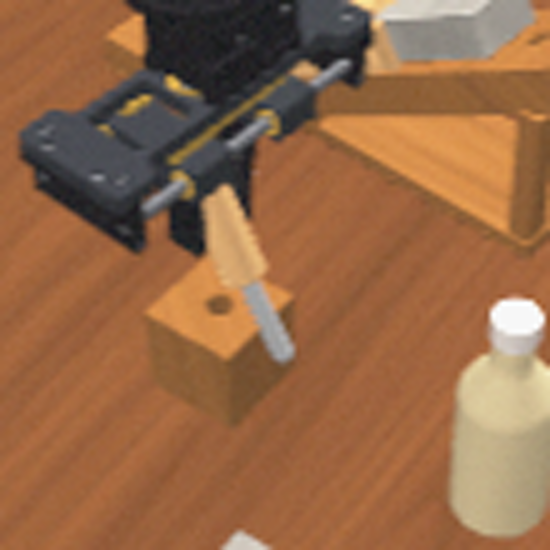

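```bash
python3 -m jog '0 0 0 55 0;0 0 0 55 0;0 20 56 0 0;0 0 56 0 0;0 0 60 0 0' && python3 -m jog '0 0 60 0 0;0 0 0 0 0;0 0 0 0 0'
python3 - <<'E'
from h import *
from deck import f,frame
np.set_printoptions(precision=4,suppress=True)
o,x,y,z=frame(f.x);c=load('s6');G=np.array(c['s']['tcp_pos'])+[0,0,.011]
xh=np.array([np.cos(f.x[2]),np.sin(f.x[2]),0])
for a,b in((283,354),(285,358),(250,288),(241,278),(240,265)):
    oo,d=ray(c,266+a/5,165+b/5);w=oo+d*(((G-oo)@y)/(d@y))-G;print(w@xh,w[2],np.degrees(np.arctan2(w@xh,-w[2])),np.linalg.norm(w))
# pin visible now in scene: steel pixels near predicted tip
c=cap('scene','s7');s=c['s'];G=np.array(s['tcp_pos'])+[0,0,.011];print(s['tcp_pos'],s['ee_rot'][:,0])
hsv=cv2.cvtColor(c['pixels'],cv2.COLOR_RGB2HSV)
p=proj(c,G+.1*(np.sin(np.radians(33))*xh-[0,0,np.cos(np.radians(33))]));print('pred tip',p)
g=((hsv[...,1]<70)&(hsv[...,2]>70)).astype(np.uint8);u,v=p.astype(int)
print(hsv[v-16:v+10,u-16:u+10,1])
E
```

```text
time_s: 15.52
tcp_pos: [0.4987, 0.1764, 0.228]
ee_rot: [[0.991, -0.132, -0.004], [-0.132, -0.991, -0.002], [-0.004, 0.003, -1.0]]
wrist_force: [1.8, 0.4, -0.8]
gripper_width: 0.285
gripper_force: 30.0
time_s: 15.9
tcp_pos: [0.499, 0.2352, 0.2278]
ee_rot: [[0.992, -0.13, -0.004], [-0.13, -0.992, -0.003], [-0.003, 0.003, -1.0]]
wrist_force: [-0.1, -0.6, -0.9]
gripper_width: 0.288
gripper_force: 30.0
0.05610781762523072 -0.08136396002574986 34.58977928980477 0.09883410944475582
0.057563885720596106 -0.0836404825525362 34.53691332736371 0.10153487706633106
0.03242380682502555 -0.04433465879805876 36.17957993380831 0.05492599766746948
0.025796046900935277 -0.04092373856644116 32.225049034039436 0.0483754939403173
0.025476323657943886 -0.030883017017381054 39.520240811390224 0.04003503224952066
[0.499  0.2352 0.2278] [ 0.9915 -0.13   -0.0034]
pred tip [371.546  165.1848]
[[141  66  26  17  24  91 119 123 121 122 124 119 103  63  14  27  21  21
  108 138 151 162 156 157 155 158]
 [159 153 134  22  21  78 117 123 119  98  67  35   5   5   8  15  22 105
  148 161 158 161 165 158 158 161]
 [15
[... 1912 characters left out ...]
19  16  63
  130 166 167 164 170 163 164 169]
 [ 18  23  21  21  21  23  24  20  22  22  21  20  19  23  21  21  20  73
  155 165 163 163 163 164 165 162]
 [ 20  18  20  23  21  22  22  22  24  16  20  22  18  25  21  58 126 164
  163 162 162 163 160 162 158 164]
 [ 20  22  22  19  21  22  19  23  19  22  18  18  21  23  58 129 166 164
  167 161 162 163 163 162 164 162]
 [ 22  20  25  18  19  17  21  20  20  20  20  19  20  47 144 159 164 163
  156 156 161 165 162 161 162 162]
 [ 22  25  18  20  22  21  22  20  23  19  17  42  98 157 166 166 164 156
  157 164 168 167 161 166 166 162]
 [ 18  20  24  18  22  21  21  21  23  18  57 127 163 166 163 162 164 163
  165 168 164 164 163 162 161 164]]
```

Run:
```python
from h import *
from deck import f,frame
np.set_printoptions(precision=4,suppress=True)
o,x,y,z=frame(f.x);c=load('s7');G=np.array(c['s']['tcp_pos'])+[0,0,.011]
xh=np.array([np.cos(f.x[2]),np.sin(f.x[2]),0])
hsv=cv2.cvtColor(c['pixels'],cv2.COLOR_RGB2HSV);u0,v0=371-16,165-16
A=[]
for row in range(4,17):
    m=np.where(hsv[v0+row,u0+7:u0+18,1]<=10)[0]; A.append([u0+7+m.mean(),v0+row])
W=[]
for a in A:
    oo,d=ray(c,*a);w=oo+d*(((G-oo)@y)/(d@y));W.append([(w-G)@xh,(w-G)[2]])
W=np.array(W);print(W);k=np.polyfit(W[:,1],W[:,0],1);print('tilt',np.degrees(np.arctan(-k[0])))
a=A[-1];oo,d=ray(c,*a);tip=oo+d*(((G-oo)@y)/(d@y));print('tip',tip,'in deck',(tip-o)@x,(tip-o)@y,(tip-o)@z)
h=o+.169*x+.008*z;print('need',(h-tip)*1000)
```

```text
[[ 0.0279 -0.0526]
 [ 0.0352 -0.0527]
 [ 0.0355 -0.0561]
 [ 0.0393 -0.0579]
 [ 0.0395 -0.0614]
 [ 0.0416 -0.064 ]
 [ 0.0436 -0.0666]
 [ 0.0439 -0.0701]
 [ 0.0443 -0.0736]
 [ 0.0463 -0.0762]
 [ 0.0466 -0.0797]
 [ 0.0487 -0.0824]
 [ 0.0508 -0.085 ]]
tilt 27.687090810076874
tip [0.5494 0.2286 0.1538] in deck 0.17378581090658426 -0.00030310207602682977 0.025269692803889406
need [  4.4915  -0.2833 -17.3489]
```

```bash
python3 -m jog '0 4.5 -0.3 -8 0;0 0 0 -9.3 0;0 0 0 0 0' && python3 -m jog '0 2 -0.3 -3.5 0;0 2 -0.3 -3.5 0;0 2 -0.2 -3.5 0;0 2 -0.3 -3.5 0;0 0 0 0 0'
```

```text
time_s: 16.32
tcp_pos: [0.5041, 0.2344, 0.2106]
ee_rot: [[0.991, -0.131, -0.003], [-0.131, -0.991, -0.002], [-0.002, 0.002, -1.0]]
wrist_force: [0.3, -0.8, -1.0]
gripper_width: 0.286
gripper_force: 30.0
time_s: 16.95
tcp_pos: [0.5126, 0.2343, 0.1974]
ee_rot: [[0.991, -0.13, -0.001], [-0.13, -0.991, -0.001], [-0.001, 0.001, -1.0]]
wrist_force: [-0.5, -1.2, -1.9]
gripper_width: 0.29
gripper_force: 30.0
```

```bash
python3 -m jog '0 2.5 -0.3 -4.3 0;0 2.5 -0.3 -4.3 0;0 2.5 -0.4 -4.4 0;0 0 0 0 0' && python3 -m jog '0 2.5 -0.3 -4.3 0;0 2.5 -0.3 -4.3 0;0 2.5 -0.4 -4.4 0;0 0 0 0 0'
python3 - <<'E'
from h import *
from deck import f,frame
np.set_printoptions(precision=4,suppress=True)
o,x,y,z=frame(f.x);s=r.sense();G=np.array(s['tcp_pos'])+[0,0,.011]-o;print(G@x,G@y,G@z)
E
```

```text
time_s: 17.45
tcp_pos: [0.5202, 0.2333, 0.1843]
ee_rot: [[0.991, -0.13, -0.001], [-0.13, -0.991, -0.001], [-0.0, 0.001, -1.0]]
wrist_force: [-1.5, -0.7, -1.2]
gripper_width: 0.289
gripper_force: 30.0
time_s: 17.95
tcp_pos: [0.5278, 0.2323, 0.1713]
ee_rot: [[0.991, -0.13, -0.001], [-0.13, -0.991, -0.0], [-0.0, 0.0, -1.0]]
wrist_force: [-0.8, -0.1, -2.1]
gripper_width: 0.291
gripper_force: 30.0
0.16907376236552074 0.0005766419518688984 0.060906335338929786
```

```bash
python3 -m jog '0 2.5 -0.3 -4.3 0;0 2.5 -0.3 -4.3 0;0 2 -0.3 -3.5 0;0 1 -0.1 -1.7 0;0 0 0 0 0' && python3 -m jog '0 0.5 0 -0.9 0;0 0 0 0 0'
python3 - <<'E'
from h import *
from deck import f,frame
np.set_printoptions(precision=4,suppress=True)
o,x,y,z=frame(f.x);s=r.sense();G=np.array(s['tcp_pos'])+[0,0,.011]-o;print(G@x,G@y,G@z)
E
```

```text
time_s: 18.58
tcp_pos: [0.5342, 0.2314, 0.1596]
ee_rot: [[0.992, -0.13, -0.002], [-0.13, -0.992, -0.001], [-0.002, 0.001, -1.0]]
wrist_force: [-11.0, 0.8, 8.9]
gripper_width: 0.29
gripper_force: 30.0
time_s: 18.82
tcp_pos: [0.5343, 0.2314, 0.1595]
ee_rot: [[0.992, -0.129, -0.003], [-0.129, -0.992, -0.001], [-0.003, 0.001, -1.0]]
wrist_force: [-13.6, -0.2, 12.7]
gripper_width: 0.288
gripper_force: 30.0
0.1688881701710703 0.000590882040699866 0.04745605177582661
```

```bash
python3 -m jog '0.6 0 0 0 0;0.6 0 0 0 0;0.6 0 0 0 0;0.6 0 0 20 0;0.6 0 0 50 0' && python3 -m jog '0 -50 6 30 0;0 -35 5 0 0;0 0 0 0 0;0 0 0 0 0;0 0 0 0 0'; python3 st.py w7
python3 - <<'E'
from h import *
from deck import f,frame
np.set_printoptions(precision=1,suppress=True)
o,x,y,z=frame(f.x)
for n in('w7','scene'):
    c=load('w7') if n=='w7' else cap('scene','s8')
    for h in(.055,.06,.065): print(n,h,'top centre px',proj(c,o+.169*x+h*z),'edges',proj(c,o+.156*x+h*z),proj(c,o+.182*x+h*z),proj(c,o+.169*x+.013*y+h*z),proj(c,o+.169*x-.013*y+h*z),'base',proj(c,o+.169*x-.013*y))
    im=c['pixels'];p=proj(c,o+.169*x+.06*z).astype(int);hsv=cv2.cvtColor(im,cv2.COLOR_RGB2HSV)
    m=cv2.inRange(hsv,(10,30,170),(35,125,255)) ;w=m[p[1]-32:p[1]+28,p[0]-24:p[0]+24]>0
    print(p-[24,32]);print('\n'.join(''.join('#' if q else '.' for q in rr) for rr in w))
E
```

```text
time_s: 19.45
tcp_pos: [0.5352, 0.2305, 0.2251]
ee_rot: [[0.991, -0.131, -0.005], [-0.131, -0.991, -0.004], [-0.005, 0.005, -1.0]]
wrist_force: [0.4, 0.4, 0.2]
gripper_width: 0.596
gripper_force: 0.0
time_s: 20.08
tcp_pos: [0.452, 0.2423, 0.2566]
ee_rot: [[0.991, -0.131, -0.0], [-0.131, -0.991, -0.001], [-0.0, 0.001, -1.0]]
wrist_force: [-0.2, 0.0, 0.0]
gripper_width: 0.12
gripper_force: 0.0
322.4500199647193 131.26978339205465 7 [ 22  16 242]
bbox [ 70.4 -24.4] [161.6  25.1]
95 -24.239541741862677 24.108588056362976 -0.06547684274985066
110 -24.330420729555026 24.21516373629261 -0.05762849663120839
125 -24.342199528020988 24.902502500346284 0.28015148616264796
140 -24.353106351013526 24.834083341142183 0.24048849506432823
-15 161.62666496838767
0 127.52055815448404
15 161.63461553073475
home end px [322.5 107.3]
w7 0.055 top centre px [322.5 101.6] edges [322.5 116.4] [322.5  85.5] [305.8 101.6] [339.2 101.6] base [336.7  71.6]
w7 0.06 top centre px [322.5 104.8] edges [322.5 119.7] [322.5  88.6] [305.5 104.8] [339.5 104.8] base [336.7  71.6]
w7 0.065 top centre px [322.5 108.2] edg
[... 5639 characters left out ...]
..............
#........................#########..............
##.......................####.#####.............
##........................#########.............
###.......................########..............
###.......................#########.............
####......................#.######..............
####....................#.......................
####...................#........................
#####................##.........................
######..........................................
.###............................................
................................................
................................................
................................................
```

Run:
```python
from h import *
c=load('w7');hsv=cv2.cvtColor(c['pixels'],cv2.COLOR_RGB2HSV)
for v in range(62,136,2): print(v,c['pixels'][v,320:325].mean(0).round().astype(int),c['pixels'][v,310:312].mean(0).round().astype(int))
c=load('s8')
for v in range(148,180): print(v,' '.join('%3d'%q for q in c['pixels'][v,356:382,2]))
```

```text
62 [240 171  91] [240 170  92]
64 [237 187 118] [239 169  90]
66 [248 215 142] [239 168  90]
68 [246 212 140] [242 176  98]
70 [246 212 140] [248 208 128]
72 [246 212 139] [251 222 148]
74 [246 211 139] [251 223 148]
76 [246 211 140] [251 224 148]
78 [246 212 140] [251 224 148]
80 [246 211 139] [251 224 150]
82 [246 211 139] [252 224 150]
84 [246 211 140] [251 224 150]
86 [246 211 140] [252 226 150]
88 [246 211 139] [252 226 150]
90 [244 207 137] [252 225 152]
92 [243 205 136] [252 226 152]
94 [243 206 137] [252 226 152]
96 [242 205 136] [252 226 151]
98 [242 205 136] [252 226 152]
100 [242 205 136] [252 226 152]
102 [246 211 140] [252 226 152]
104 [255 242 172] [252 226 152]
106 [255 246 179] [252 228 154]
108 [255 245 176] [254 242 172]
110 [255 245 177] [255 248 182]
112 [255 247 180] [255 248 182]
114 [255 248 183] [255 248 184]
116 [255 249 186] [255 250 188]
118 [255 250 187] [255 250 188]
120 [255 250 188] [255 246 180]
122 [255 250 188] [255 244 174]
124 [255 250 188] [254 242 184]
126 [255 250 189] [249 240 222]
128 [255 250 189] [244 240 230]
130 [249 239 222] [244 240 231]
[... 2820 characters left out ...]
 117 117 121 149 149 106  75  75  76  75  75  72  68
174 129 130 131 134 134 135 145 153 153 136  98  77  77  76  77  80  78  80  78  74  77  78  75  76  70  61
175 127 130 130 130 136 137 142 153 139  91  78  80  76  72  74  78  77  76  75  75  76  74  74  70  58  56
176 139 135 126 122 120 119 132 119  80  79  77  77  74  80  81  78  76  80  76  76  77  68  63  63  60  54
177  77  78  75  77  72  80  81  77  77  79  75  75  75  79  79  77  76  78  77  71  66  59  61  57  60  61
178  77  73  73  79  75  74  76  78  78  76  75  78  81  77  77  74  78  77  72  68  62  55  62  58  61  61
179  65  65  62  62  65  60  64  60  61  62  59  62  62  59  56  55  58  57  56  59  58  61  59  60  63  57
```

Run:
```python
from h import *
from deck import f,frame
np.set_printoptions(precision=1,suppress=True)
o,x,y,z=frame(f.x);a=load('w7');b=load('s8')
D=lambda w:np.array([(w-o)@x,(w-o)@y,(w-o)@z])*1000
for du in(-.5,0,.5):
  for dv in(-.5,0,.5):
    w,e=tri(a,(322.4,112.5),b,(364.4+du,154.6+dv));print(du,dv,D(w),e*1000)
# base far edge on wrist at v=65.3: deck x for z=0..10
for zz in(0,.004,.008,.012):
    oo,d=ray(a,322.5,65.3);w=oo+d*(((o+zz*z-oo)@z)/(d@z));print(zz,D(w))
# stone end reference
for v,zz in((107.3,.03),):print(D(o+.15*x))
g=a['pixels'][:,295:299].mean(1);print([(v,g[v].round().astype(int).tolist()) for v in range(88,114)])
print(proj(a,o+.15*x),proj(a,o+.15*x+.03*z),a['s']['tcp_pos'])
```

```text
-0.5 -0.5 [163.6   0.2  61.6] 0.3726315594406606
-0.5 0 [162.7   0.2  60. ] 0.4923219123592947
-0.5 0.5 [161.8   0.3  58.4] 0.6122836094012631
0 -0.5 [164.1   0.6  61.4] 1.828944899524043
0 0 [163.3   0.6  59.8] 1.9502573532455225
0 0.5 [162.4   0.7  58.3] 2.0718446876344982
0.5 -0.5 [164.7   1.   61.2] 3.2846158020105856
0.5 0 [163.9   1.   59.6] 3.407547943305255
0.5 0.5 [163.    1.1  58.1] 3.5307584904489193
0 [174.6  -0.1   0. ]
0.004 [176.2  -0.    4. ]
0.008 [177.9  -0.    8. ]
0.012 [179.5  -0.   12. ]
[150.  -0.   0.]
[(88, [238, 168, 92]), (89, [241, 172, 94]), (90, [243, 175, 95]), (91, [242, 174, 94]), (92, [242, 173, 94]), (93, [238, 170, 97]), (94, [230, 170, 113]), (95, [215, 171, 130]), (96, [209, 173, 138]), (97, [209, 174, 139]), (98, [208, 174, 141]), (99, [205, 174, 144]), (100, [204, 176, 149]), (101, [202, 177, 152]), (102, [201, 179, 156]), (103, [200, 178, 157]), (104, [198, 178, 157]), (105, [199, 180, 160]), (106, [198, 182, 162]), (107, [198, 182, 164]), (108, [205, 190, 172]), (109, [226, 218, 200]), (110, [240, 235, 226]), (111, [241, 237, 228]), (112, [240, 235, 224]), (113, [239, 232, 219])]
[322.4  91.3] [322.5 107.3] [0.5 0.2 0.3]
```

```bash
python3 -m jog '0 40 -6 0 0;0 38 -5 0 0;0 0 0 -30 0;0 0 0 -18 0;0 0 0 0 0' && python3 -m jog '0 1 -0.1 -1.7 0;0 1 -0.1 -1.7 0;0 1 -0.1 -1.7 0;0 0 0 0 0' && python3 -m jog '0 1 -0.1 -1.7 0;0 1 -0.1 -1.7 0;0 0 0 0 0'
```

```text
time_s: 20.8
tcp_pos: [0.5289, 0.2306, 0.2071]
ee_rot: [[0.991, -0.131, -0.004], [-0.131, -0.991, -0.003], [-0.003, 0.003, -1.0]]
wrist_force: [0.2, 0.4, 0.2]
gripper_width: 0.006
gripper_force: 0.0
time_s: 21.3
tcp_pos: [0.5322, 0.2311, 0.2043]
ee_rot: [[0.991, -0.13, 0.0], [-0.13, -0.991, 0.0], [0.0, -0.0, -1.0]]
wrist_force: [0.3, 0.2, 0.8]
gripper_width: 0.003
gripper_force: 0.0
time_s: 21.68
tcp_pos: [0.5341, 0.2308, 0.2005]
ee_rot: [[0.991, -0.13, -0.0], [-0.13, -0.991, -0.0], [-0.0, 0.0, -1.0]]
wrist_force: [0.2, 0.7, -0.8]
gripper_width: 0.01
gripper_force: 0.0
```

```bash
python3 -m jog '0 1 -0.1 -1.7 0;0 1 -0.1 -1.7 0;0 0 0 0 0' && python3 -m jog '0 0.5 0 -1 0;0 0.5 -0.1 -1 0;0 0 0 0 0'  && python3 -m jog '0 0.5 0 -1 0;0 0.5 -0.1 -1 0;0 0 0 0 0' | grep -E 'tcp|wrist'
```

```text
time_s: 22.05
tcp_pos: [0.5362, 0.2306, 0.1971]
ee_rot: [[0.991, -0.13, -0.0], [-0.13, -0.991, -0.0], [-0.0, 0.0, -1.0]]
wrist_force: [-0.7, -0.4, -0.0]
gripper_width: 0.006
gripper_force: 0.0
time_s: 22.42
tcp_pos: [0.5371, 0.2306, 0.1952]
ee_rot: [[0.991, -0.13, -0.0], [-0.13, -0.991, -0.0], [-0.0, 0.0, -1.0]]
wrist_force: [0.2, 0.4, 0.9]
gripper_width: 0.005
gripper_force: 0.0
tcp_pos: [0.5383, 0.2305, 0.1936]
wrist_force: [-0.7, -0.6, 1.1]
```

```bash
python3 -m jog '0 0.5 0 -1 0;0 0.5 -0.1 -1 0;0 0 0 0 0' | grep -E 'tcp|wrist'; python3 -m jog '0 0.5 0 -1 0;0 0.5 -0.1 -1 0;0 0 0 0 0'  | grep -E 'tcp|wrist'
```

```text
tcp_pos: [0.5399, 0.2308, 0.1933]
wrist_force: [-1.8, 0.3, 7.1]
tcp_pos: [0.5416, 0.231, 0.1932]
wrist_force: [-2.1, 0.8, 14.0]
```

```bash
python3 -m jog '0 0 0 20 0;0 0 0 40 0;0 -40 5 10 0;0 -50 6 0 0;0 0 0 0 0' | grep -E 'time|tcp|wrist'; python3 -m jog '0 0 0 0 0;0 0 0 0 0;0 0 0 0 0' | grep -E 'tcp|wrist'; python3 st.py w9
python3 - <<'E'
from h import *
c=load('w9');u=int(c['cx'])
for v in range(40,150,3): print(v,c['pixels'][v,320:325].mean(0).round().astype(int),end=' ')
from deck import f,frame
o,x,y,z=frame(f.x);print(proj(c,o+.156*x+.06*z),proj(c,o+.169*x+.06*z),proj(c,o+.182*x))
E
```

```text
time_s: 24.18
tcp_pos: [0.4477, 0.2411, 0.2597]
wrist_force: [-0.3, 0.2, -1.0]
tcp_pos: [0.4508, 0.2412, 0.2589]
wrist_force: [1.0, -0.8, 0.2]
321.17367057160914 130.02733728191504 10 [ 23  14 241]
bbox [ 69.9 -24.4] [161.5  25. ]
95 -24.29930900730263 24.81718362840359 0.25893731055048086
110 -23.731213782229258 24.180611549911454 0.22469888384109815
125 -23.82519331623375 24.899600484057228 0.5372035839117384
140 -23.847747574027945 24.863209608175556 0.5077310170738052
-15 161.5366868178044
0 128.36463297152363
15 161.54723408799072
home end px [321.1 106.2]
40 [233 162  87] 43 [240 170  90] 46 [240 169  90] 49 [240 169  90] 52 [234 162  87] 55 [232 161  87] 58 [239 168  91] 61 [240 170  91] 64 [242 202 132] 67 [240 201 132] 70 [240 201 132] 73 [241 201 132] 76 [240 201 133] 79 [240 200 133] 82 [240 202 133] 85 [240 201 133] 88 [239 199 132] 91 [237 195 130] 94 [237 196 130] 97 [237 195 131] 100 [238 196 130] 103 [255 242 173] 106 [255 245 176] 109 [255 247 180] 112 [255 249 184] 115 [255 250 187] 118 [255 250 188] 121 [255 250 188] 124 [255 250 189] 127 [255 248 195] 130 [241 237 228] 133 [242 238 228] 136 [243 238 229] 139 [241 237 227] 142 [239 234 224] 145 [236 230 220] 148 [235 228 218] [320.97011018 118.35788371] [320.91143367 103.52750991] [321.06284399  56.02210215]
```

```bash
python3 -m jog '0 38 -6 -30 0;0 0 0 -40 0;0 0 0 -21 0;0 0 0 0 0;0 0 0 0 0' | grep -E 'tcp|wrist'; for i in 1; do python3 -m jog '0 3 -0.4 0 0;0 3 -0.4 0 0;0 0 0 0 0' | grep -E 'tcp|wrist'; done; python3 -m jog '0 2 -0.2 0 0;0 2 -0.3 0 0;0 0 0 0 0' | grep -E 'tcp|wrist'
```

```text
tcp_pos: [0.489, 0.2357, 0.1693]
wrist_force: [0.2, 0.3, 0.1]
tcp_pos: [0.4945, 0.2346, 0.1688]
wrist_force: [1.3, 0.1, 0.5]
tcp_pos: [0.4983, 0.234, 0.1683]
wrist_force: [0.9, -0.3, 0.0]
```

```bash
python3 -m jog '0 2 -0.2 0 0;0 2 -0.3 0 0;0 0 0 0 0' | grep -E 'tcp|wrist';python3 -m jog '0 1.5 -0.2 0 0;0 1.5 -0.2 0 0;0 0 0 0 0' | grep -E 'tcp|wrist'
```

```text
tcp_pos: [0.5023, 0.2335, 0.1683]
wrist_force: [-0.1, 0.4, -0.0]
tcp_pos: [0.5052, 0.2332, 0.1684]
wrist_force: [-0.5, 0.5, 1.0]
```

```bash
python3 -m jog '0 1.5 -0.2 0 0;0 1.5 -0.2 0 0;0 0 0 0 0' | grep -E 'tcp|wrist';python3 -m jog '0 1 -0.1 0 0;0 1 -0.1 0 0;0 0 0 0 0' | grep -E 'tcp|wrist'
```

```text
tcp_pos: [0.5069, 0.2328, 0.1686]
wrist_force: [-7.7, 2.0, 3.8]
tcp_pos: [0.5075, 0.2326, 0.1688]
wrist_force: [-11.0, 2.5, 8.1]
```

```bash
python3 -m jog '0 -15 2 0 0;0 -30 4 0 0;0 0 0 50 0;0 0 0 50 0;0 0 0 0 0' | grep -E 'tcp|wrist'; python3 -m jog '0 0 0 0 0;0 0 0 0 0;0 0 0 0 0' | grep -E 'time|tcp|wrist'; python3 st.py w10 | head -2
python3 - <<'E'
from h import *
from deck import f,frame
o,x,y,z=frame(f.x);c=load('w10');g=c['pixels'][:,:,1].astype(int)
u=int(proj(c,o+.169*x+.06*z)[0]);col=g[:,u-2:u+3].mean(1).round().astype(int)
print([(v,col[v]) for v in range(50,150) if abs(col[v+1]-col[v-1])>12]);print(proj(c,o+.156*x+.06*z),proj(c,o+.182*x+.06*z),proj(c,o+.182*x))
print(r.finish_job())
E
```

```text
tcp_pos: [0.467, 0.2398, 0.273]
wrist_force: [-0.2, 0.6, -0.6]
time_s: 28.48
tcp_pos: [0.4649, 0.2382, 0.2671]
wrist_force: [0.5, 0.9, -0.1]
319.9102232336333 144.02974217608585 7 [ 24  48 255]
bbox [ 69.4 -24.4] [163.6  25. ]
[(56, np.int64(162)), (81, np.int64(180)), (82, np.int64(211)), (120, np.int64(221)), (121, np.int64(237))]
[319.56112982 135.47205053] [319.36909394 107.57576504] [319.76410988  74.3348949 ]
the job is handed in; nothing more can be done
None
```

The job is handed in. By my measurements the whetstone is home against the end stop and centred in the case. The pin is through the hole with its handle on the deck, leaning at most about 6 degrees against the 8 allowed. The hand-in gave no verdict.

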